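# Put the ceramic tile on show on the slanted riser with the lifter

## Task

Slide the steel lifter's blade under the ceramic tile, between its cork feet, lift the tile and lay it gently on the slanted leaf of the clear riser, squarely, resting on its four feet just above the two lugs at the leaf's lower edge. Then draw the lifter out and stand it back on the shelf board, upright and clear of the riser. Move the tile only with the lifter, never with the fingers; do not bump the riser or change its slant, and leave the console, the cartridge and the bin where they are.

Things in the scene. Friction and masses are not known exactly. Their poses are not given: they have to be found in the camera images.
- lifter: steel spatula-like lifter, 260 g, standing on its blade, handle upright. Origin: blade's underside, under the handle; x along the blade to the tip, z up. Blade 56 mm wide, 3 mm thick, x -30 to 98 mm. Backstop across it, 56 mm wide, front face at x = 24 mm, top at z = 27 mm. Wooden handle 26 mm (x) by 22 mm (y, the grip width), z 22 to 110 mm
- lifter_grip (a point): grip point on the lifter's handle: on its axis, 75 mm above the underside of the blade; axes as the lifter's
- tile: square white and blue ceramic tile, 120 x 120 mm, 300 g, 9 mm thick, on four round cork feet 8 mm high, 18 mm across, centred 47 mm from the middle in x and y: 17 mm high in all; the gap under it is 8 mm high, 76 mm wide, open on all four sides. Origin: centre, at the soles of the feet; x and y along its edges
- stand: clear acrylic riser, fixed: foot 150 x 170 mm, two side cheeks and a low tier, carrying a hinged slanted leaf of frosted acrylic with dark lugs and side edges. Origin: middle of the foot's underside; its front (low) side faces -x. The leaf's hinge line runs along y at x = -68 mm, z = 110 mm
- leaf_seat (a point): point on the leaf's upper face where the middle of the tile's foot soles belongs. x points up the slope, y across, z out of the face. Leaf 150 mm wide, 6 mm thick, x -65 to 75 mm. Two lugs stand 20 mm above the face at the lower edge, x -69 to -63 mm, each 20 mm wide, centred at y = -55 and 55 mm (gap between them 90 mm)
- leaf (a joint): slant of the leaf above horizontal in rad (0.38 to 0.52 at the start), held by a stiff hinge
- console: black handheld game console lying flat, 190 x 84 x 14 mm (x, y, z), buttons to 18 mm; origin: centre of its underside. Leave alone
- cartridge: grey plastic game cartridge lying flat, 100 x 75 x 18 mm; origin: centre of its underside. Leave alone
- bin: white plastic tilt-out bin, fixed, 110 x 160 x 136 mm, front panel facing -x; origin: centre of its underside. Leave alone
Mind the look-alikes: they are no part of the job. Of the things like the lifter, leave any that is purple or turquoise; of the rest the larger one is meant.

How it is judged (in metres and radians):
On the way, in this order (a step that is already met when the one before it is completed fails the run):
1. the tile rides on the lifter, well clear of the shelf board and not yet on the riser (height (world z) of tile above 0.03 m and contact force between tile and lifter above 0.8 N and contact force between tile and stand below 0.05 N), for 0.2 s.
2. the tile rests on the leaf and the lifter no longer touches it (contact force between tile and stand above 0.8 N and contact force between tile and lifter below 0.05 N and distance between tile and leaf_seat below 0.03 m), for 0.2 s.
At the end, for the whole second after the job is handed in: Tile at rest on the leaf: soles within 4 mm of its face, parallel within 3.5 deg, middle 12 mm below to 18 mm above the seat along the slope and within 15 mm across, edges within 10 deg of the leaf's; lifter at rest upright on the shelf board, touching neither riser nor tile (x of tile in the frame of leaf_seat between -0.012 and 0.018 m and y of tile in the frame of leaf_seat between -0.015 and 0.015 m and z of tile in the frame of leaf_seat between -0.004 and 0.004 m and angle between the z axis of tile and the z axis of leaf_seat, either way round below 0.06 rad and (angle between the x axis of tile and the x axis of leaf_seat, either way round below 0.17 rad or angle between the x axis of tile and the y axis of leaf_seat, either way round below 0.17 rad) and linear speed of each of tile, lifter below 0.01 m/s and height (world z) of lifter between -0.006 and 0.006 m and angle between lifter's own z axis and vertical below 0.06 rad and contact force between lifter and stand below 0.05 N and contact force between lifter and tile below 0.05 N).
It fails at once if the fingers or arm touch the tile (contact force between any of the fingers, the arm and tile above 0.3 N).
It fails at once if the tile is struck or pressed against the riser with more than 25 N (contact force between tile and stand above 25 N).
It fails at once if the robot bumps the riser (over 5 N), or its slant is changed (seat point moves over 8 mm) (contact force between any of the fingers, the arm and stand above 5 N or distance of leaf_seat from where it was at the start of the episode above 0.008 m).
It fails at once if the console or the cartridge is moved more than 15 mm (distance of any of console, cartridge from where it was at the start of the episode above 0.015 m).
It fails at once if the robot, the lifter or the tile hits the bin (contact force between bin and the fingers above 1 N or contact force between bin and the arm above 1 N or contact force between bin and lifter above 1 N or contact force between bin and tile above 1 N).
It also fails if it takes over 72 s, if anything falls off the work surface, if the arm or the gripper's body presses on something with over 40 N, if the wrist force passes 120 N, or if a joint passes its speed limit or range.

## Robot

A 7-joint arm with a two-finger parallel gripper is mounted at the origin on the work surface. World frame = base frame: x ahead of the robot, y to its left, z up, the work surface at z = 0. Lengths are in mm, angles in rad, forces in N, time in s.
With the tool pointing down it reaches from about 425 to 875 mm from the base axis. Payload 8.4 kg.
Tool frame: the origin (TCP) lies midway between the tips of the shut fingers; the grasp point (between the pads) lies 19 mm behind it; z points along the fingers, y is the line along which they close (so a half turn about z gives the same grasp; the last joint's range is limited). The gripper opens to 85 mm and grips with 20 to 120 N. Pads are 22 mm wide; open, the fingers measure 114 mm over their backs; the gripper's body (76 mm by 85 mm) begins 54 mm behind the grasp point. The pads swing forward as they close: fully open they stand 13 mm farther back than shut.
Start: joints at [1.222, 0.333, 0.04, 1.465, -0.013, 1.343, -0.059], TCP at [160.665, -629.802, 231.308] pointing down, gripper open.
Joint ranges: [-2.58, 2.58], [-0.38, 2.09], [-1.3, 1.39], [0.25, 2.4], [-1.5, 4.64], [0.08, 2.09], [-2.65, 2.65]. Speed limits (rad/s): [2.22, 2.22, 2.79, 2.79, 3.14, 3.14, 3.14].

## Interface

Orientations are given as a 3x3 rotation matrix whose columns are the frame's x, y, z axes.
In Python, from workcell import manip gives the robot as it stands.
- The arm moves only by the shell command python3 -m jog 'ROWS' [FORCE]. ROWS is a JSON object of lists of equal length, an entry for each row: "dp": the shift along the tool's x, y, z scaled (see below), a list of three; "spin": the turn about the tool's z scaled (see below); "fingers": the opening, from 0 (shut) to 1 (fully open). In form: {"dp": [[dx, dy, dz], ...], "spin": [spin, ...], "fingers": [fingers, ...]}. A call has exactly 10 rows; each row is the pose to reach, as a shift and turn from the pose commanded when the call began, along the tool's axes at that moment; what a row does not reach only later rows make up. The controller multiplies each number of a shift by 50 cm and each number of a turn by pi/2 rad. A row lasts 1/10 s, in which the tool goes at most 50 mm and 8.59 degrees, less where a joint would pass 70% of its speed; a pose out of reach is approached as far as the arm can. A call with a number of a shift or a turn outside -1 to 1 is refused whole. A call with a gripper value outside its range is refused whole. The fingers move at their own pace and stop on an object; FORCE is the grip in N (left out, the last holds). Time passes only in rows, so rows that repeat a pose let the fingers close, or fill a call up. It gives the time, the measured TCP pose, the force, the opening and the grip force at its end, in the units of the state.
- manip.get_obs(): the state, without advancing time (a new reading comes with each control period).
- manip.snapshot(name): name is "scene" or "top"; returns the picture (420x560x3 uint8, red, green, blue); there is no depth.
- manip.camera_info(name): a dict with "mtx" (3x3 intrinsics, pixels), "R" (3x3) and "t" (3): a world point X has camera coordinates R X + t. Camera axes: x right, y down, z forward; pixel columns grow to the right and rows downward; lengths in mm; the calibration is good to about 2 mm. A picture is of the moment at which its call begins. camera_info takes no time and is no camera call.
- manip.sign_off(): hands the job in; it is judged then, once.
The state is a dict: "time_s": time; "q": joint angles; "dq": joint speeds; "joint_torque": joint torques, N m; "position": TCP position; "tool_rot": TCP orientation; "ft_force": force on the tool from outside, world axes, zero at the start; "torque": the same for the moment, N m; "finger_gap": finger opening in mm; "grip_force": force on a finger pad.
Only numpy, scipy, OpenCV 4.12 (cv2) and the standard library are available. Lean on these libraries where they do the work, as an engineer would, in place of code of your own. Each camera call takes 0.05 s, during which the arm holds its last target. There are 200 camera calls.

## Working session

There is one attempt and no reset: what is moved stays moved. The work goes in short steps, Python scripts to look and compute and a shell command to move; the robot and the scene stay as the last step left them, time stands still between calls to the robot, and variables do not carry over. Pictures are saved under pics/ and viewed, at most 10 in all, crops included, and the job is handed in when it is done.

```bash
mkdir -p pics; ls; python3 - <<'E'
from workcell import manip
import cv2,numpy as np
for n in("scene","top"):
    im=manip.snapshot(n);cv2.imwrite(f"pics/{n}0.png",im[:,:,::-1])
    print(n,{k:np.round(v,3).tolist() for k,v in manip.camera_info(n).items() if k in("mtx","R","t")})
o=manip.get_obs();print(o)
E
```

```text
pics
scene {'mtx': [[540.73, 0.0, 283.798], [0.0, 540.73, 201.634], [0.0, 0.0, 1.0]], 'R': [[-0.845, 0.534, -0.014], [0.338, 0.514, -0.788], [-0.414, -0.671, -0.615]], 't': [460.904, -86.424, 2036.305]}
top {'mtx': [[538.356, 0.0, 269.466], [0.0, 538.356, 201.801], [0.0, 0.0, 1.0]], 'R': [[-0.022, -1.0, -0.021], [-0.988, 0.025, -0.151], [0.151, 0.017, -0.988]], 't': [18.456, 558.993, 1597.497]}
{'time_s': 0.1, 'q': array([ 1.22179186,  0.33386562,  0.039834  ,  1.46615192, -0.0133919 ,
        1.34329707, -0.05853924]), 'dq': array([-0.00057487, -0.00151332, -0.00162576, -0.00308767,  0.0024796 ,
        0.00036279,  0.00099143]), 'joint_torque': array([ 4.71028427e-03, -6.60022616e+01,  1.37112156e+00, -4.06477547e+01,
        1.71857810e-02,  9.02810949e-03, -2.88420449e-05]), 'position': array([ 160.58842179, -629.43911206,  230.50838712]), 'tool_rot': array([[ 9.68964581e-01,  2.47199190e-01, -4.49640185e-04],
       [ 2.47199581e-01, -9.68963595e-01,  1.38537027e-03],
       [-9.32225612e-05, -1.45352559e-03, -9.99998939e-01]]), 'ft_force': array([0.33656769, 0.10434908, 0.1209439 ]), 'torque': array([-0.0377123 ,  0.00560104,  0.06026417]), 'grip_force': 0.0, 'finger_gap': 85.75323581867602}
```

View pics/scene0.png

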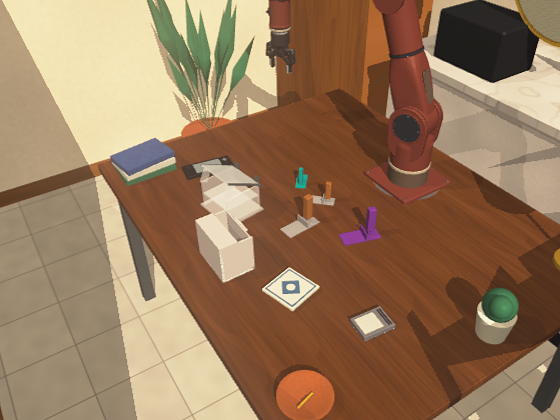

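View pics/top0.png

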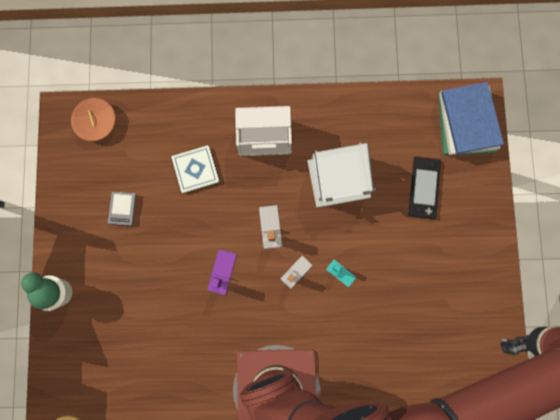

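The top view shows the lifter (orange handle at 270,236), the tile (195,170), the riser (342,175, lugs at its lower side), the bin (264,131) and the console (425,188). The decoys are the purple, turquoise and small orange lifters. I'll enlarge both views.

```bash
python3 - <<'E'
import cv2
a=cv2.imread("pics/top0.png");b=cv2.imread("pics/scene0.png")
def crop(im,x,y,w,h,k,n):
    c=cv2.resize(im[y:y+h,x:x+w],None,fx=k,fy=k,interpolation=cv2.INTER_CUBIC)
    for i in range(0,w,10): cv2.putText(c,str(x+i),(i*k,8),0,.3,(0,255,255),1);cv2.line(c,(i*k,9),(i*k,14),(0,255,255),1)
    for j in range(0,h,10): cv2.putText(c,str(y+j),(0,j*k+4),0,.3,(0,255,255),1);cv2.line(c,(20,j*k),(26,j*k),(0,255,255),1)
    cv2.imwrite(n,c)
crop(a,165,135,220,125,0+3.6.__int__() if 0 else 3,"pics/topA.png")
p=cv2.imread("pics/topA.png")
t=a
c1=t[140:200,165:225];c2=t[200:250,245:305];c3=t[140:210,305:378]
crop(a,300,140,80,75,8,"pics/leaf.png")
# tile+lifter side by side
crop(a,168,143,60,55,7,"pics/t1.png");crop(a,250,198,50,55,7,"pics/t2.png")
import numpy as np
cv2.imwrite("pics/tl.png",np.hstack([cv2.imread("pics/t1.png"),cv2.imread("pics/t2.png")]))
crop(b,190,150,140,110,5,"pics/sc.png")
E
```

```text
(no output)
```

View pics/leaf.png

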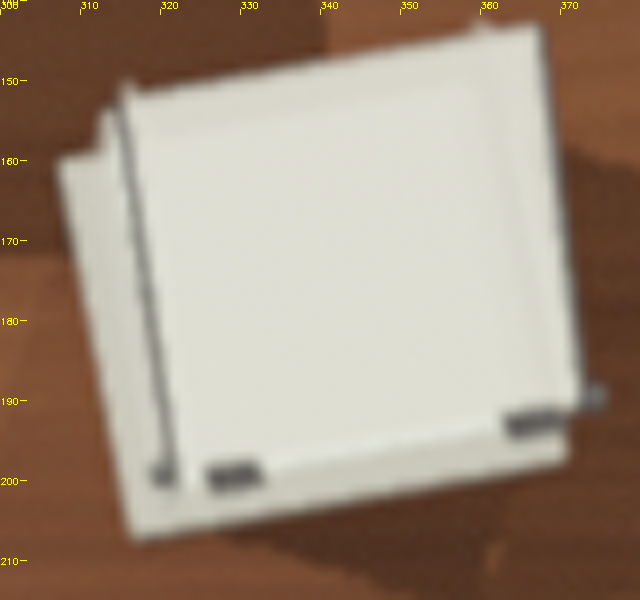

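View pics/tl.png

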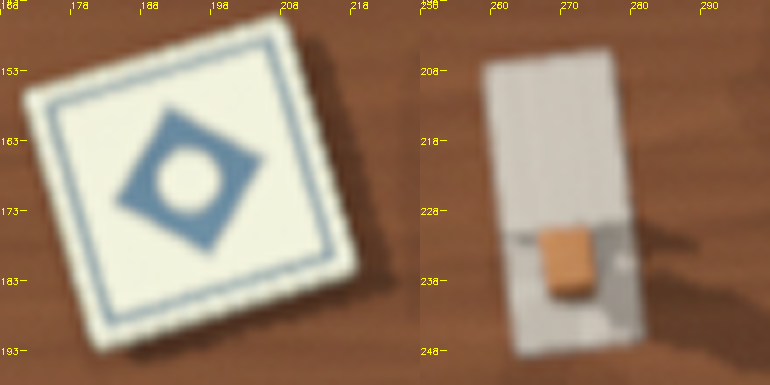

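View pics/sc.png

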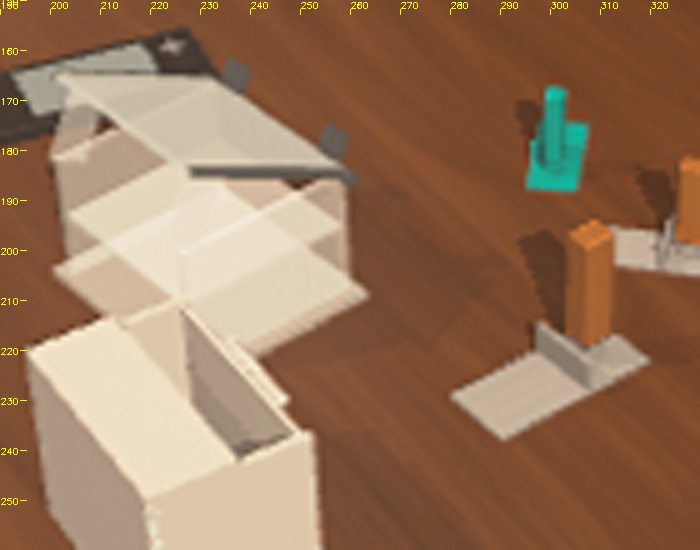

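The pictures are readable: leaf corners, lugs, tile corners and lifter outline all show clearly. Now fitting the poses.

```bash
cat > geo.py <<'E'
import numpy as np
from workcell import manip
from scipy.optimize import least_squares
C={n:manip.camera_info(n) for n in("scene","top")}
def proj(n,X):
    c=C[n];Y=np.atleast_2d(X)@np.array(c["R"]).T+np.array(c["t"]);p=Y@np.array(c["mtx"]).T;return p[:,:2]/p[:,2:]
def px(off,k,pts): return (np.array(pts,float)+.5)/k-.5+np.array(off)
def Rz(a): c,s=np.cos(a),np.sin(a);return np.array([[c,-s,0],[s,c,0],[0,0,1]])
def Ry(a): c,s=np.cos(a),np.sin(a);return np.array([[c,0,s],[0,1,0],[-s,0,c]])
E
cat > fit.py <<'E'
from geo import *
np.set_printoptions(suppress=True,precision=2)
# tile top corners z=17 ; order TL(+x,+y) TR(+x,-y) BR BL
L=np.array([[60,60,17],[60,-60,17],[-60,-60,17],[-60,60,17]])
P=px((168,143),7,[(24,95),(282,15),(357,267),(98,349)])
f=lambda p:(proj("top",L@Rz(p[2]).T+[p[0],p[1],0])-P).ravel()
r=least_squares(f,[600,200,.2]);print("tile",r.x,r.fun)
L2=np.array([[98,28,3],[98,-28,3],[-30,-28,3],[-30,28,3],[13,11,110],[13,-11,110],[-13,-11,110],[-13,11,110]])
P2=px((250,198),7,[(64,64),(190,50),(223,341),(96,355),(121,231),(170,227),(175,281),(127,288)])
L3=np.array([[98,28,3],[98,-28,3],[-30,-28,3],[13,11,110]]) 
P3s=px((190,150),5,[(503,439),(450,396),(650,360),(580,242)])
f=lambda p:(proj("top",L2@Rz(p[2]).T+[p[0],p[1],0])-P2).ravel()
r=least_squares(f,[450,0,0],loss="soft_l1");print("lifter",r.x,f(r.x).round(1))
print("lifter scene proj",proj("scene",L3[:3]@Rz(r.x[2]).T+[r.x[0],r.x[1],0]),P3s[:3])
# leaf
A=np.array([[75,75,0],[75,-75,0],[-65,-75,0],[-65,75,0],[-66,55,20],[-66,-55,20]])
Pt=px((300,140),8,[(122,97),(540,26),(583,405),(172,478),(235,474),(537,421)])
B=np.array([[75,75,0],[75,-75,0],[-65,75,0],[-66,55,20],[-66,-55,20]])
Ps=px((190,150),5,[(190,172),(58,76),(355,180),(336,127),(238,62)])
F=np.array([[-75,85,0],[-75,-85,0],[75,85,0]])
Pf=px((300,140),8,[(135,540),(567,460),(58,162)])
def f(p,full=False):
    x,y,yaw,th,dx,dz=p
    H=np.array([-68+dx,0,110+dz])
    T=lambda M:((M+[65,0,0])@Ry(-th).T+H)@Rz(yaw).T+[x,y,0]
    if full:return T(np.zeros((1,3)))[0],H
    e=np.r_[(proj("top",T(A))-Pt).ravel(),(proj("scene",T(B))-Ps).ravel(),(proj("top",F@Rz(yaw).T+[x,y,0])-Pf).ravel(),dx/8,dz/8]
    return e
r=least_squares(f,[600,-200,.1,.45,0,0],loss="soft_l1");print("stand",r.x);print("seat",f(r.x,True)[0]);print(f(r.x).round(1).reshape(-1,2))
E
python3 fit.py
```

```text
tile [674.92 237.4    0.28] [ 0.18  0.13 -0.18  0.28 -0.07 -0.07  0.07 -0.32]
lifter [454.16   2.61   0.09] [ 0.2  0.4  0.   0.4  0.  -0.3  0.1 -0.3 -0.5 -0.4  0.1 -0.7  0.4  0.5
 -0.3  0.4]
lifter scene proj [[289.16 237.24]
 [278.92 228.52]
 [308.37 213.53]] [[290.2 237.4]
 [279.6 228.8]
 [319.6 221.6]]
stand [ 633.69 -211.02    0.15    0.44   -1.78    0.55]
seat [ 622.89 -212.67  138.13]
[[-0.3  0.7]
 [-0.6  0.4]
 [-0.5 -0.2]
 [ 0.3 -0.3]
 [ 0.3  1.2]
 [ 0.2  1.1]
 [-1.   0. ]
 [-0.9 -0.2]
 [-2.4 -2.2]
 [-0.4  0.5]
 [-0.3  0.2]
 [-0.5 -0.4]
 [-0.9  0.1]
 [ 0.2  0.6]
 [-0.2  0.1]]
```

```bash
cat > to.py <<'E'
# usage: to.py "x,y,z,a" ... -> dp/spin rows for TCP targets (a = yaw of tool x)
import sys;from geo import *
o=manip.get_obs();p=o["position"];R=o["tool_rot"];a0=np.arctan2(R[1,0],R[0,0])
print("t",o["time_s"],"p",p.round(1),"a",a0.round(4),"tilt",R[:2,2].round(4),"q7",o["q"][[0,6]].round(2),"gap",round(o["finger_gap"],1),"grip",round(o["grip_force"],1),"f",o["ft_force"].round(1))
for s in sys.argv[1:]:
    x,y,z,a=map(float,s.split(","))
    print(s,"dp",(R.T@(np.array([x,y,z])-p)/500).round(4).tolist(),"spin",round(-(a-a0)/(np.pi/2),4))
E
python3 to.py 400,-350,240,.2 454.2,2.6,200,.09
```

```text
t 0.1 p [ 160.6 -629.4  230.5] a 0.2498 tilt [-0.0004  0.0014] q7 [ 1.22 -0.06] gap 85.8 grip 0.0 f [0.3 0.1 0.1]
400,-350,240,.2 dp [0.6021, -0.4232, -0.0184] spin 0.0317
454.2,2.6,200,.09 dp [0.8815, -1.0796, 0.0625] spin 0.1017
```

```bash
python3 -m jog '{"dp":[[0.1,-0.07,-0.02],[0.2,-0.14,-0.02],[0.3,-0.21,-0.02],[0.4,-0.28,-0.02],[0.5,-0.35,-0.02],[0.6,-0.42,-0.02],[0.64,-0.52,-0.02],[0.68,-0.6,-0.02],[0.72,-0.7,-0.02],[0.76,-0.8,0]],"spin":[0.01,0.02,0.03,0.04,0.05,0.06,0.07,0.08,0.09,0.1],"fingers":[1,1,1,1,1,1,1,1,1,1]}'; python3 to.py 454.2,2.6,200,.09 454.2,2.6,56,.09
```

```text
time_s: 1.1
position: [417.7, -211.7, 237.2]
tool_rot: [[0.996, 0.092, 0.001], [0.092, -0.996, -0.0], [0.001, 0.0, -1.0]]
ft_force: [1.1, -0.5, -0.9]
finger_gap: 85.6
grip_force: 0.0
t 1.1 p [ 417.7 -211.7  237.2] a 0.0924 tilt [ 0.0005 -0.0003] q7 [ 0.7  -1.09] gap 85.6 grip 0.0 f [ 1.1 -0.5 -0.9]
454.2,2.6,200,.09 dp [0.1123, -0.42, 0.0743] spin 0.0015
454.2,2.6,56,.09 dp [0.1121, -0.4201, 0.3623] spin 0.0015
```

```bash
python3 -m jog '{"dp":[[0.02,-0.05,0.01],[0.04,-0.1,0.02],[0.06,-0.15,0.03],[0.07,-0.2,0.04],[0.08,-0.25,0.05],[0.09,-0.3,0.06],[0.1,-0.3,0.06],[0.1,-0.3,0.06],[0.1,-0.3,0.06],[0.1,-0.3,0.06]],"spin":[0,0,0,0,0,0,0,0,0,0],"fingers":[1,1,1,1,1,1,1,1,1,1]}'; python3 to.py 454.2,2.6,200,.09 454.2,2.6,56,.09
```

```text
time_s: 2.1
position: [452.9, -60.7, 207.1]
tool_rot: [[0.996, 0.091, -0.0], [0.091, -0.996, 0.0], [-0.0, -0.0, -1.0]]
ft_force: [0.5, 0.2, -0.1]
finger_gap: 85.6
grip_force: 0.0
t 2.1 p [452.9 -60.7 207.1] a 0.0911 tilt [-0.0002  0.    ] q7 [ 0.55 -1.43] gap 85.6 grip 0.0 f [ 0.5  0.2 -0.1]
454.2,2.6,200,.09 dp [0.0142, -0.1259, 0.0141] spin 0.0007
454.2,2.6,56,.09 dp [0.0142, -0.1259, 0.3021] spin 0.0007
```

```bash
python3 -m jog '{"dp":[[0.005,-0.06,0.01],[0.014,-0.126,0.014],[0.014,-0.126,0.03],[0.014,-0.126,0.1],[0.014,-0.126,0.17],[0.014,-0.126,0.23],[0.014,-0.126,0.27],[0.014,-0.126,0.302],[0.014,-0.126,0.302],[0.014,-0.126,0.302]],"spin":[0,0,0,0,0,0,0,0,0,0],"fingers":[1,1,1,1,1,1,1,1,1,1]}'; python3 to.py 454.2,2.6,56,.09
python3 -m jog '{"dp":[[0,0,0],[0,0,0],[0,0,0],[0,0,0],[0,0,0],[0,0,0],[0,0,0],[0,0,0],[0,0,0],[0,0,0]],"spin":[0,0,0,0,0,0,0,0,0,0],"fingers":[0.6,0.4,0.2,0,0,0,0,0,0,0]}' 60;python3 to.py
python3 - <<'E'
from workcell import manip
import cv2
im=manip.snapshot("top")[:,:,::-1];s=manip.snapshot("scene")[:,:,::-1]
cv2.imwrite("pics/g.png",cv2.hconcat([cv2.resize(im[195:275,230:310],(400,400)),cv2.resize(s[150:250,260:360],(400,400))]))
E
```

```text
time_s: 3.1
position: [454.2, 3.1, 56.3]
tool_rot: [[0.996, 0.092, -0.0], [0.092, -0.996, 0.0], [-0.0, -0.0, -1.0]]
ft_force: [0.7, 0.2, 0.7]
finger_gap: 85.5
grip_force: 0.0
t 3.1 p [454.2   3.1  56.3] a 0.0919 tilt [-0.0003  0.0001] q7 [ 0.44 -1.68] gap 85.5 grip 0.0 f [0.7 0.2 0.7]
454.2,2.6,56,.09 dp [-0.0001, 0.0009, 0.0007] spin 0.0012
time_s: 4.1
position: [454.5, 3.7, 56.5]
tool_rot: [[0.996, 0.093, 0.001], [0.093, -0.996, -0.0], [0.001, 0.0, -1.0]]
ft_force: [-1.2, 1.0, 6.2]
finger_gap: 21.1
grip_force: 59.7
t 4.1 p [454.5   3.7  56.5] a 0.0927 tilt [ 0.0006 -0.0001] q7 [ 0.44 -1.68] gap 21.1 grip 59.7 f [-1.2  1.   6.2]
```

View pics/g.png

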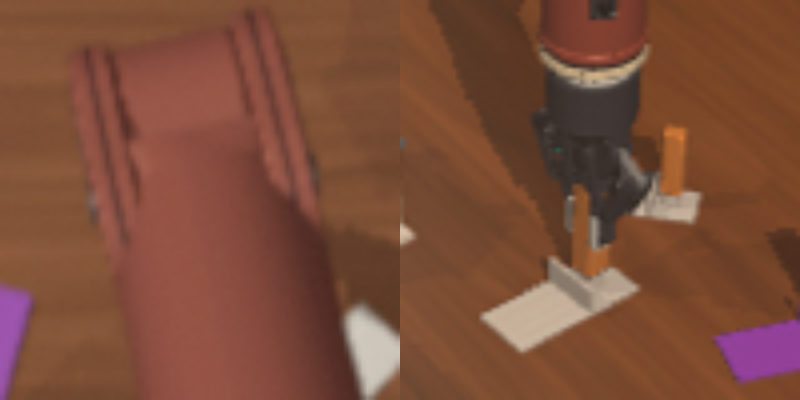

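```bash
python3 to.py 498.1,186.5,187,.28 498.1,186.5,62,.28
python3 -m jog '{"dp":[[0,0,-0.02],[0,0,-0.06],[0,0,-0.12],[0,0,-0.18],[0,0,-0.24],[0,0,-0.25],[0.02,-0.06,-0.26],[0.05,-0.14,-0.26],[0.08,-0.22,-0.26],[0.1,-0.3,-0.26]],"spin":[0,0,0,0,0,0,-0.02,-0.05,-0.08,-0.1],"fingers":[0,0,0,0,0,0,0,0,0,0]}' 120; python3 to.py 498.1,186.5,187,.28 498.1,186.5,58.5,.28
```

```text
t 4.2 p [454.5   3.7  56.5] a 0.0928 tilt [ 0.0005 -0.0001] q7 [ 0.44 -1.68] gap 21.4 grip 59.7 f [-0.9  0.8  6.1]
498.1,186.5,187,.28 dp [0.1209, -0.3559, -0.2611] spin -0.1192
498.1,186.5,62,.28 dp [0.1208, -0.3559, -0.0111] spin -0.1192
time_s: 5.2
position: [490.0, 158.8, 185.2]
tool_rot: [[0.969, 0.248, -0.001], [0.248, -0.969, 0.0], [-0.001, -0.0, -1.0]]
ft_force: [1.3, -0.7, -2.6]
finger_gap: 20.7
grip_force: 117.8
t 5.2 p [490.  158.8 185.2] a 0.2507 tilt [-0.0009  0.    ] q7 [ 0.28 -1.81] gap 20.7 grip 117.8 f [ 1.3 -0.7 -2.6]
498.1,186.5,187,.28 dp [0.0295, -0.0496, -0.0036] spin -0.0186
498.1,186.5,58.5,.28 dp [0.0297, -0.0495, 0.2534] spin -0.0186
```

```bash

python3 -m jog '{"dp":[[0.02,-0.03,0],[0.03,-0.05,0.03],[0.03,-0.05,0.08],[0.03,-0.05,0.14],[0.03,-0.05,0.19],[0.03,-0.05,0.23],[0.03,-0.05,0.24],[0.03,-0.05,0.248],[0.03,-0.05,0.248],[0.03,-0.05,0.248]],"spin":[-0.01,-0.02,-0.02,-0.02,-0.02,-0.02,-0.02,-0.02,-0.02,-0.02],"fingers":[0,0,0,0,0,0,0,0,0,0]}' 120; python3 to.py 498.1,186.5,58.5,.28
python3 - <<'E'
from workcell import manip
import cv2
im=manip.snapshot("top")[:,:,::-1];s=manip.snapshot("scene")[:,:,::-1]
cv2.imwrite("pics/h.png",cv2.hconcat([cv2.resize(im[140:240,160:260],(400,400),interpolation=cv2.INTER_CUBIC),cv2.resize(s[220:320,250:350],(400,400),interpolation=cv2.INTER_CUBIC)]))
E
```

```text
time_s: 6.2
position: [499.0, 185.6, 62.8]
tool_rot: [[0.961, 0.277, 0.001], [0.277, -0.961, 0.0], [0.001, 0.0, -1.0]]
ft_force: [-0.1, -0.2, -2.6]
finger_gap: 21.1
grip_force: 118.0
t 6.2 p [499.  185.6  62.8] a 0.2809 tilt [0.0012 0.0002] q7 [ 0.18 -1.94] gap 21.1 grip 118.0 f [-0.1 -0.2 -2.6]
498.1,186.5,58.5,.28 dp [-0.0012, -0.0023, 0.0086] spin 0.0006
```

View pics/h.png

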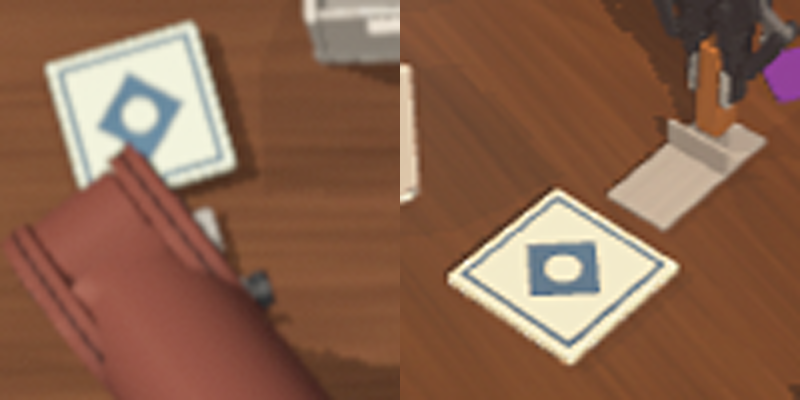

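```bash
python3 - <<'E'
from geo import *
np.set_printoptions(suppress=True,precision=1)
L=np.array([[60,60,17],[60,-60,17],[-60,-60,17],[-60,60,17]])
print(proj("scene",L@Rz(.28).T+[674.9,237.4,0]))
M=np.array([[98,28,3],[98,-28,3]]);print(proj("scene",M@Rz(.281).T+[499,185.6,6.3]))
E
```

```text
[[291.7 309.2]
 [260.8 288.5]
 [287.8 266.5]
 [318.4 285.4]]
[[315.1 277.2]
 [300.9 268.6]]
```

```bash
python3 to.py 596.1,214.7,58.5,.28
python3 -m jog '{"dp":[[0,-0.002,0.004],[0,-0.003,0.008],[0.03,-0.003,0.008],[0.06,-0.003,0.008],[0.09,-0.003,0.008],[0.12,-0.003,0.008],[0.15,-0.003,0.008],[0.17,-0.003,0.008],[0.185,-0.003,0.008],[0.19,-0.003,0.008]],"spin":[0,0,0,0,0,0,0,0,0,0],"fingers":[0,0,0,0,0,0,0,0,0,0]}' 120; python3 to.py 596.1,214.7,58.5,.28
```

```text
t 6.3 p [499.  185.7  62.9] a 0.281 tilt [0.0015 0.0003] q7 [ 0.18 -1.94] gap 20.8 grip 118.0 f [-0.3  0.1 -3.3]
596.1,214.7,58.5,.28 dp [0.2027, -0.0019, 0.0091] spin 0.0007
time_s: 7.3
position: [589.6, 213.6, 57.9]
tool_rot: [[0.961, 0.277, -0.0], [0.277, -0.961, 0.0], [-0.0, -0.0, -1.0]]
ft_force: [-0.4, -0.2, -2.6]
finger_gap: 20.7
grip_force: 118.0
t 7.3 p [589.6 213.6  57.9] a 0.2812 tilt [-0.0001  0.0002] q7 [ 0.09 -1.97] gap 20.7 grip 118.0 f [-0.4 -0.2 -2.6]
596.1,214.7,58.5,.28 dp [0.0131, 0.0015, -0.0012] spin 0.0008
```

```bash
python3 -m jog '{"dp":[[0.004,0,-0.001],[0.008,0,-0.001],[0.012,0,-0.001],[0.015,0,-0.001],[0.016,0,-0.001],[0.017,0,-0.001],[0.017,0,-0.001],[0.017,0,-0.001],[0.017,0,-0.001],[0.017,0,-0.001]],"spin":[0,0,0,0,0,0,0,0,0,0],"fingers":[0,0,0,0,0,0,0,0,0,0]}' 120; python3 to.py
python3 -m jog '{"dp":[[0,0,-0.004],[0,0,-0.008],[0,0,-0.012],[0,0,-0.016],[0,0,-0.02],[0,0,-0.03],[0,0,-0.04],[0,0,-0.05],[0,0,-0.055],[0,0,-0.06]],"spin":[0,0,0,0,0,0,0,0,0,0],"fingers":[0,0,0,0,0,0,0,0,0,0]}' 120
python3 - <<'E'
from workcell import manip
import cv2
im=manip.snapshot("top")[:,:,::-1];s=manip.snapshot("scene")[:,:,::-1]
cv2.imwrite("pics/i.png",cv2.hconcat([cv2.resize(im[140:240,160:260],(400,400),interpolation=cv2.INTER_CUBIC),cv2.resize(s[210:310,240:340],(400,400),interpolation=cv2.INTER_CUBIC)]))
E
```

```text
time_s: 8.3
position: [597.4, 215.7, 58.5]
tool_rot: [[0.961, 0.277, -0.0], [0.277, -0.961, -0.0], [-0.0, -0.0, -1.0]]
ft_force: [-2.0, -2.3, -3.2]
finger_gap: 20.9
grip_force: 118.1
t 8.3 p [597.4 215.7  58.5] a 0.2811 tilt [-0.0001 -0.    ] q7 [ 0.08 -1.97] gap 20.9 grip 118.1 f [-2.  -2.3 -3.2]
time_s: 9.3
position: [597.5, 215.8, 89.0]
tool_rot: [[0.961, 0.277, 0.0], [0.277, -0.961, 0.0], [0.0, 0.0, -1.0]]
ft_force: [0.3, -0.2, -6.2]
finger_gap: 20.7
grip_force: 118.4
```

View pics/i.png

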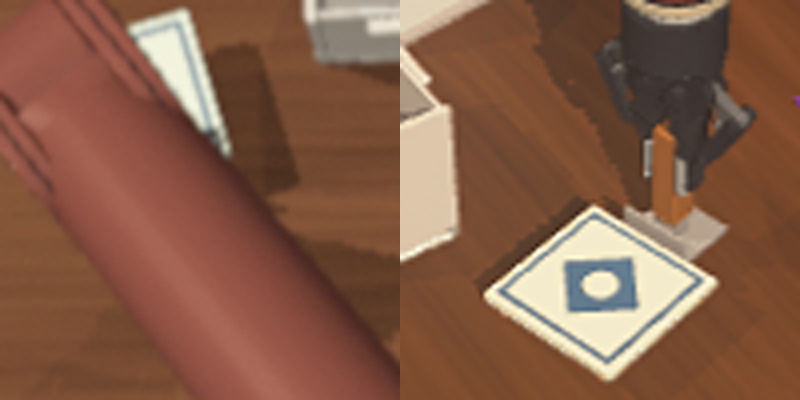

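```bash
python3 - <<'E'
from geo import *
np.set_printoptions(suppress=True,precision=2)
L=np.array([[60,60,17],[60,-60,17],[-60,-60,17],[-60,60,17.]])
P=(np.array([[210,362],[85,294],[195,207],[317,282]])+.5)/4-.5+[240,210]-[.7,.1]
def T(p,M):
    s,l,dy,ph=p   # tile centre in lifter frame
    q=M@Rz(dy).T+[s,l,-5]-[0,0,75]
    return (q@Ry(ph).T)@Rz(.2811).T+[597.5,215.8,89+19]
f=lambda p:(proj("scene",T(p,L))-P).ravel()
r=least_squares(f,[84,0,0,0]);print(r.x,r.fun)
g=lambda p:f(np.r_[84,p]);r=least_squares(g,[0,0,0]);print(r.x,r.fun)
E
```

```text
[81.58  3.54  0.01 -0.08] [ 0.51  1.77 -0.22 -1.7  -0.66 -0.1   0.33 -0.18]
[ 4.81  0.02 -0.08] [ 0.23  2.23 -0.61 -1.26 -1.06  0.51  0.03  0.44]
```

```bash
python3 to.py 540,190,180,.27 480,120,265,.25 480,0,280,.2 490,-120,280,.17 543.9,-224.6,280,.15
```

```text
t 9.4 p [597.6 215.8  88.9] a 0.2812 tilt [0.0005 0.0001] q7 [ 0.09 -1.95] gap 20.6 grip 118.3 f [-0.8  0.4 -5.7]
540,190,180,.27 dp [-0.1249, 0.0176, -0.1822] spin 0.0071
480,120,265,.25 dp [-0.2789, 0.1188, -0.3523] spin 0.0199
480,0,280,.2 dp [-0.3455, 0.3494, -0.3823] spin 0.0517
490,-120,280,.17 dp [-0.3929, 0.5855, -0.3823] spin 0.0708
543.9,-224.6,280,.15 dp [-0.3474, 0.8164, -0.3823] spin 0.0835
```

```bash
python3 -m jog '{"dp":[[-0.005,0,-0.01],[-0.015,0,-0.03],[-0.03,0,-0.055],[-0.05,0.005,-0.08],[-0.07,0.005,-0.11],[-0.09,0.01,-0.14],[-0.11,0.015,-0.165],[-0.13,0.02,-0.19],[-0.15,0.03,-0.215],[-0.17,0.04,-0.235]],"spin":[0,0,0,0,0,0.005,0.005,0.007,0.01,0.01],"fingers":[0,0,0,0,0,0,0,0,0,0]}' 120
python3 -m jog '{"dp":[[-0.02,0.01,-0.02],[-0.04,0.02,-0.04],[-0.06,0.035,-0.06],[-0.08,0.05,-0.08],[-0.1,0.07,-0.1],[-0.115,0.095,-0.115],[-0.125,0.12,-0.125],[-0.135,0.145,-0.135],[-0.145,0.17,-0.14],[-0.15,0.2,-0.145]],"spin":[0,0,0.005,0.005,0.01,0.01,0.015,0.02,0.025,0.03],"fingers":[0,0,0,0,0,0,0,0,0,0]}' 120
python3 to.py  490,-120,280,.17 543.9,-224.6,280,.15
```

```text
time_s: 10.4
position: [520.5, 173.0, 207.9]
tool_rot: [[0.965, 0.263, 0.002], [0.263, -0.965, -0.0], [0.001, 0.001, -1.0]]
ft_force: [-0.4, 0.1, -5.4]
finger_gap: 20.8
grip_force: 118.7
time_s: 11.4
position: [474.9, 55.9, 278.7]
tool_rot: [[0.976, 0.216, -0.0], [0.216, -0.976, -0.0], [-0.0, 0.0, -1.0]]
ft_force: [-0.4, -0.6, -6.2]
finger_gap: 20.3
grip_force: 118.7
t 11.4 p [474.9  55.9 278.7] a 0.2181 tilt [-0.0001 -0.0001] q7 [ 0.44 -1.55] gap 20.3 grip 118.7 f [-0.4 -0.6 -6.2]
490,-120,280,.17 dp [-0.0466, 0.3501, -0.0026] spin 0.0306
543.9,-224.6,280,.15 dp [0.0134, 0.5777, -0.0025] spin 0.0434
```

```bash
python3 -m jog '{"dp":[[-0.01,0.03,0],[-0.01,0.06,0],[-0.02,0.09,0],[-0.02,0.12,0],[-0.03,0.155,0],[-0.03,0.19,0],[-0.035,0.225,0],[-0.04,0.26,0],[-0.042,0.295,0],[-0.044,0.33,0]],"spin":[0,0.003,0.006,0.01,0.014,0.018,0.02,0.023,0.026,0.03],"fingers":[0,0,0,0,0,0,0,0,0,0]}' 120
python3 -m jog '{"dp":[[0.005,0.03,0],[0.01,0.06,0],[0.018,0.09,0],[0.025,0.12,0],[0.032,0.145,0],[0.04,0.165,0],[0.045,0.18,0],[0.05,0.19,0],[0.052,0.195,0],[0.055,0.2,0]],"spin":[0,0,0.003,0.005,0.007,0.01,0.012,0.013,0.013,0.013],"fingers":[0,0,0,0,0,0,0,0,0,0]}' 120
python3 to.py  543.9,-224.6,265,.15
```

```text
time_s: 12.4
position: [489.7, -110.6, 278.5]
tool_rot: [[0.985, 0.17, 0.0], [0.17, -0.985, -0.0], [0.0, 0.0, -1.0]]
ft_force: [0.4, 0.0, -6.6]
finger_gap: 21.0
grip_force: 118.7
time_s: 13.4
position: [533.7, -202.6, 278.6]
tool_rot: [[0.989, 0.151, -0.0], [0.151, -0.989, 0.0], [-0.0, -0.0, -1.0]]
ft_force: [0.3, 0.6, -5.9]
finger_gap: 20.7
grip_force: 118.7
t 13.4 p [ 533.7 -202.6  278.6] a 0.1514 tilt [-0.0001  0.0002] q7 [ 0.64 -1.19] gap 20.7 grip 118.7 f [ 0.3  0.6 -5.9]
543.9,-224.6,265,.15 dp [0.0135, 0.0465, 0.0272] spin 0.0009
```

```bash
python3 -m jog '{"dp":[[0.004,0.01,0],[0.008,0.022,0.005],[0.01,0.034,0.012],[0.012,0.042,0.02],[0.013,0.046,0.03],[0.013,0.047,0.04],[0.013,0.047,0.05],[0.013,0.047,0.06],[0.013,0.047,0.065],[0.013,0.047,0.067]],"spin":[0,0,0,0,0,0,0,0,0,0],"fingers":[0,0,0,0,0,0,0,0,0,0]}' 120
python3 to.py  543.9,-224.6,240,.15
python3 - <<'E'
from workcell import manip
import cv2
s=manip.snapshot("scene")[:,:,::-1];im=manip.snapshot("top")[:,:,::-1]
cv2.imwrite("pics/j.png",cv2.hconcat([cv2.resize(im[130:230,300:400],(300,300)),cv2.resize(s[100:220,180:280],(500,600),interpolation=cv2.INTER_CUBIC)[:,:][0:300]]) if 0 else cv2.resize(s[110:220,190:310],(720,600)))
E
```

```text
time_s: 14.4
position: [543.4, -225.0, 244.7]
tool_rot: [[0.989, 0.15, -0.0], [0.15, -0.989, 0.0], [-0.0, -0.0, -1.0]]
ft_force: [0.4, 0.3, -5.8]
finger_gap: 20.6
grip_force: 118.7
t 14.4 p [ 543.4 -225.   244.7] a 0.151 tilt [-0.0004  0.0002] q7 [ 0.65 -1.17] gap 20.6 grip 118.7 f [ 0.4  0.3 -5.8]
543.9,-224.6,240,.15 dp [0.0011, -0.0007, 0.0094] spin 0.0007
```

View pics/j.png

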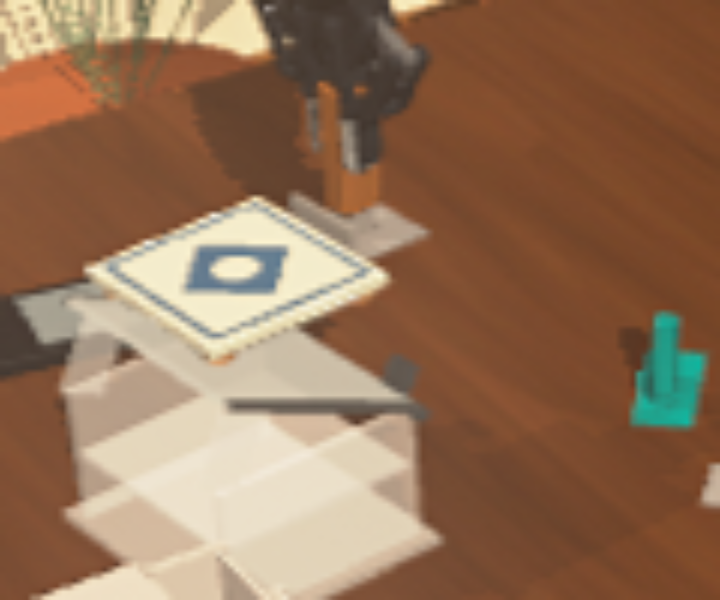

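```bash
python3 -m jog '{"dp":[[0,0,0.004],[0,0,0.01],[0,0,0.016],[0,0,0.022],[0,0,0.027],[0,0,0.032],[0,0,0.036],[0,0,0.04],[0,0,0.044],[0,0,0.044]],"spin":[0,0,0,0,0,0,0,0,0,0],"fingers":[0,0,0,0,0,0,0,0,0,0]}' 120
python3 to.py
```

```text
time_s: 15.5
position: [543.3, -225.3, 222.8]
tool_rot: [[0.989, 0.15, -0.0], [0.15, -0.989, 0.0], [-0.0, -0.0, -1.0]]
ft_force: [-2.5, -0.1, -3.7]
finger_gap: 20.8
grip_force: 118.9
t 15.5 p [ 543.3 -225.3  222.8] a 0.1507 tilt [-0.0004  0.    ] q7 [ 0.65 -1.18] gap 20.8 grip 118.9 f [-2.5 -0.1 -3.7]
```

```bash
python3 -m jog '{"dp":[[0,0,0],[0,0,0],[0,0,0.004],[0,0,0.008],[0,0,0.013],[0,0,0.018],[0,0,0.023],[0,0,0.028],[0,0,0.033],[0,0,0.036]],"spin":[0,0,0,0,0,0,0,0,0,0],"fingers":[0,0,0,0,0,0,0,0,0,0]}' 30
python3 to.py
```

```text
time_s: 16.5
position: [543.7, -225.1, 204.8]
tool_rot: [[0.989, 0.15, 0.0], [0.15, -0.989, 0.0], [0.0, -0.0, -1.0]]
ft_force: [-1.5, -1.1, -4.3]
finger_gap: 20.8
grip_force: 118.9
t 16.5 p [ 543.7 -225.1  204.8] a 0.1508 tilt [0.0003 0.0002] q7 [ 0.65 -1.18] gap 20.8 grip 118.9 f [-1.5 -1.1 -4.3]
```

```bash
python3 -m jog '{"dp":[[0,0,0],[0,0,0],[0,0,0],[0,0,0],[0,0,0],[0,0,0],[0,0,0],[0,0,0],[0,0,0],[0,0,0]],"spin":[0,0,0,0,0,0,0,0,0,0],"fingers":[0.05,0.05,0.05,0.05,0.05,0.05,0.05,0.05,0.05,0.05]}' 30
python3 to.py
```

```text
time_s: 17.5
position: [543.6, -225.2, 205.1]
tool_rot: [[0.989, 0.15, 0.0], [0.15, -0.989, 0.0], [0.0, -0.0, -1.0]]
ft_force: [-2.0, -0.2, -4.3]
finger_gap: 20.9
grip_force: 118.9
t 17.5 p [ 543.6 -225.2  205.1] a 0.1508 tilt [0.0001 0.    ] q7 [ 0.65 -1.18] gap 20.9 grip 118.9 f [-2.  -0.2 -4.3]
```

```bash
python3 -m jog '{"dp":[[0,0,0],[0,0,0],[0,0,0],[0,0,0],[0,0,0],[0,0,0],[0,0,0],[0,0,0],[0,0,0],[0,0,0]],"spin":[0,0,0,0,0,0,0,0,0,0],"fingers":[0.2,0.2,0.2,0.2,0.2,0.22,0.22,0.22,0.22,0.22]}' 30
python3 to.py
```

```text
time_s: 18.5
position: [543.5, -225.2, 205.1]
tool_rot: [[0.989, 0.15, 0.0], [0.15, -0.989, 0.0], [0.0, -0.0, -1.0]]
ft_force: [-0.3, -0.2, -4.7]
finger_gap: 20.6
grip_force: 118.9
t 18.5 p [ 543.5 -225.2  205.1] a 0.1508 tilt [0. 0.] q7 [ 0.65 -1.18] gap 20.6 grip 118.9 f [-0.3 -0.2 -4.7]
```

```bash
python3 -m jog '{"dp":[[0,0,0],[0,0,0],[0,0,0],[0,0,0],[0,0,0],[0,0,0],[0,0,0],[0,0,0],[0,0,0],[0,0,0]],"spin":[0,0,0,0,0,0,0,0,0,0],"fingers":[0.235,0.235,0.24,0.24,0.24,0.245,0.245,0.245,0.245,0.245]}' 30
python3 to.py
```

```text
time_s: 19.5
position: [543.5, -225.2, 205.0]
tool_rot: [[0.989, 0.15, 0.0], [0.15, -0.989, 0.0], [0.0, -0.0, -1.0]]
ft_force: [-0.8, 0.7, -3.5]
finger_gap: 21.1
grip_force: 72.0
t 19.5 p [ 543.5 -225.2  205. ] a 0.1509 tilt [0. 0.] q7 [ 0.65 -1.18] gap 21.1 grip 72.0 f [-0.8  0.7 -3.5]
```

```bash
python3 -m jog '{"dp":[[0,0,0],[0,0,0],[0,0,0],[0,0,0],[0,0,0],[0,0,0],[0,0,0],[0,0,0],[0,0,0],[0,0,0]],"spin":[0,0,0,0,0,0,0,0,0,0],"fingers":[0.247,0.247,0.247,0.247,0.247,0.247,0.247,0.247,0.247,0.247]}' 30
python3 to.py
```

```text
time_s: 20.5
position: [543.5, -225.2, 205.0]
tool_rot: [[0.989, 0.15, 0.0], [0.15, -0.989, 0.0], [0.0, -0.0, -1.0]]
ft_force: [-0.7, 0.1, -3.6]
finger_gap: 21.3
grip_force: 60.8
t 20.5 p [ 543.5 -225.2  205. ] a 0.1508 tilt [0.     0.0001] q7 [ 0.65 -1.18] gap 21.3 grip 60.8 f [-0.7  0.1 -3.6]
```

```bash
python3 -m jog '{"dp":[[0,0,0],[0,0,0],[0,0,0],[0,0,0],[0,0,0.002],[0,0,0.004],[0,0,0.006],[0,0,0.008],[0,0,0.01],[0,0,0.012]],"spin":[0,0,0,0,0,0,0,0,0,0],"fingers":[0.249,0.249,0.251,0.251,0.252,0.252,0.252,0.252,0.252,0.252]}' 30
python3 to.py
```

```text
time_s: 21.5
position: [542.0, -226.0, 200.5]
tool_rot: [[0.989, 0.149, -0.002], [0.149, -0.989, -0.001], [-0.002, 0.001, -1.0]]
ft_force: [-18.0, 1.4, 14.6]
finger_gap: 21.4
grip_force: 33.8
t 21.5 p [ 542.  -226.   200.5] a 0.1498 tilt [-0.0023 -0.0011] q7 [ 0.65 -1.18] gap 21.4 grip 33.8 f [-18.    1.4  14.6]
```

```bash
python3 -m jog '{"dp":[[-0.003,0,0],[-0.006,0,0],[-0.009,0,0],[-0.012,0,0],[-0.014,0,0.002],[-0.016,0,0.004],[-0.018,0,0.007],[-0.02,0,0.01],[-0.022,0,0.013],[-0.022,0,0.014]],"spin":[0,0,0,0,0,0,0,0,0,0],"fingers":[0.253,0.253,0.253,0.253,0.253,0.253,0.253,0.253,0.253,0.253]}' 30
python3 to.py
```

```text
time_s: 22.5
position: [532.3, -226.8, 191.9]
tool_rot: [[0.989, 0.15, -0.001], [0.15, -0.989, 0.0], [-0.001, -0.0, -1.0]]
ft_force: [-2.2, 0.7, 2.2]
finger_gap: 21.6
grip_force: 26.5
t 22.5 p [ 532.3 -226.8  191.9] a 0.1508 tilt [-0.0006  0.0001] q7 [ 0.66 -1.17] gap 21.6 grip 26.5 f [-2.2  0.7  2.2]
```

```bash
python3 -m jog '{"dp":[[-0.002,0,0.002],[-0.004,0,0.006],[-0.007,0,0.011],[-0.01,0,0.016],[-0.013,0,0.021],[-0.016,0,0.026],[-0.018,0,0.031],[-0.02,0,0.036],[-0.022,0,0.041],[-0.024,0,0.045]],"spin":[0,0,0,0,0,0,0,0,0,0],"fingers":[0.253,0.253,0.253,0.253,0.253,0.253,0.253,0.253,0.253,0.253]}' 30
python3 to.py
python3 - <<'E'
from workcell import manip
import cv2
s=manip.snapshot("scene")[:,:,::-1]
cv2.imwrite("pics/k.png",cv2.resize(s[110:220,190:310],(720,600),interpolation=cv2.INTER_CUBIC))
E
```

```text
time_s: 23.5
position: [520.7, -228.7, 169.3]
tool_rot: [[0.989, 0.15, -0.0], [0.15, -0.989, 0.0], [-0.0, -0.0, -1.0]]
ft_force: [-2.0, 0.6, 0.7]
finger_gap: 21.9
grip_force: 25.5
t 23.5 p [ 520.7 -228.7  169.3] a 0.1508 tilt [-0.0001  0.0001] q7 [ 0.67 -1.16] gap 21.9 grip 25.5 f [-2.   0.6  0.7]
```

View pics/k.png

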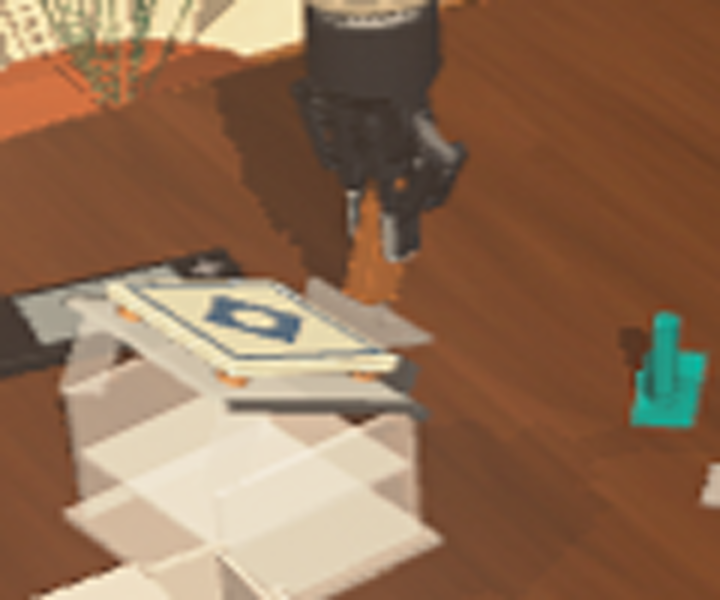

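```bash
cat > tf.py <<'E'
from geo import *
S=np.array([622.9,-212.7,138.1]);Rl=Rz(.15)@Ry(-.44)
L=np.array([[60,60,17],[60,-60,17],[-60,-60,17],[-60,60,17.]])
E
python3 - <<'E'
from tf import *
np.set_printoptions(suppress=True,precision=2)
P=(np.array([[235,358],[110,287],[270,282],[396,358]])+.5)/6-.5+[190,110]-[.7,.1]
# tile in leaf frame: x,y,yaw, pitch d (near edge raised, pivot at far sole)
def T(p): 
    q=(L-[56,0,0])@Ry(p[3]).T+[56,0,0]
    return (q@Rz(p[2]).T+[p[0],p[1],0])@Rl.T+S
f=lambda p:(proj("scene",T(p))-P).ravel()
r=least_squares(f,[5,0,0,.05]);print(r.x,r.fun)
E
```

```text
[-37.31 -51.75   0.     0.03] [ 0.02  1.37  0.36 -1.38  0.03 -0.69 -0.39  0.56]
```

```bash
python3 - <<'E'
from tf import *
np.set_printoptions(suppress=True,precision=2)
P=(np.array([[235,358],[110,287],[270,282],[396,358]])+.5)/[6,600/110]-.5+[190,110]-[.7,.1]
def T(p): 
    q=(L-[56,0,0])@Ry(p[3]).T+[56,0,0]
    return (q@Rz(p[2]).T+[p[0],p[1],0])@Rl.T+S
f=lambda p:(proj("scene",T(p))-P).ravel()
r=least_squares(f,[5,0,0,.05]);print(r.x,r.fun)
E
```

```text
[-3.44 -8.42  0.    0.02] [ 0.05  0.96 -0.22 -1.23  0.03 -0.25  0.19  0.31]
```

```bash
python3 -m jog '{"dp":[[-0.001,0,0.004],[-0.002,0,0.008],[-0.004,0,0.012],[-0.005,0,0.016],[-0.007,0,0.02],[-0.008,0,0.024],[-0.009,0,0.028],[-0.01,0,0.032],[-0.01,0,0.032],[-0.01,0,0.032]],"spin":[0,0,0,0,0,0,0,0,0,0],"fingers":[0.253,0.253,0.253,0.253,0.253,0.253,0.253,0.253,0.253,0.253]}' 30
python3 to.py
```

```text
time_s: 24.55
position: [515.9, -229.4, 153.4]
tool_rot: [[0.989, 0.15, -0.0], [0.15, -0.989, 0.0], [-0.0, -0.0, -1.0]]
ft_force: [-1.0, 1.6, -0.7]
finger_gap: 21.8
grip_force: 25.0
t 24.55 p [ 515.9 -229.4  153.4] a 0.1508 tilt [-0.      0.0001] q7 [ 0.68 -1.16] gap 21.8 grip 25.0 f [-1.   1.6 -0.7]
```

```bash
python3 -m jog '{"dp":[[0,0,0.001],[-0.001,0,0.002],[-0.001,0,0.003],[-0.001,0,0.004],[-0.001,0,0.005],[-0.001,0,0.005],[-0.001,0,0.005],[-0.001,0,0.005],[-0.001,0,0.005],[-0.001,0,0.005]],"spin":[0,0,0,0,0,0,0,0,0,0],"fingers":[0.253,0.253,0.253,0.253,0.253,0.253,0.253,0.253,0.253,0.253]}' 30
python3 to.py
python3 - <<'E'
from workcell import manip
import cv2
cv2.imwrite("pics/l.png",manip.snapshot("scene")[:,:,::-1]);cv2.imwrite("pics/lt.png",manip.snapshot("top")[:,:,::-1])
E
```

```text
time_s: 25.55
position: [515.3, -229.5, 151.0]
tool_rot: [[0.989, 0.15, -0.0], [0.15, -0.989, 0.0], [-0.0, -0.0, -1.0]]
ft_force: [-1.6, 0.1, 1.2]
finger_gap: 21.7
grip_force: 25.1
t 25.55 p [ 515.3 -229.5  151. ] a 0.1507 tilt [-0.0001  0.    ] q7 [ 0.68 -1.16] gap 21.7 grip 25.1 f [-1.6  0.1  1.2]
```

```bash
python3 -m jog '{"dp":[[0,0,0.001],[0,0,0.002],[0,0,0.003],[0,0,0.004],[0,0,0.005],[0,0,0.005],[0,0,0.005],[0,0,0.005],[0,0,0.005],[0,0,0.005]],"spin":[0,0,0,0,0,0,0,0,0,0],"fingers":[0.253,0.253,0.253,0.253,0.253,0.253,0.253,0.253,0.253,0.253]}' 30
python3 to.py
```

```text
time_s: 26.65
position: [515.1, -229.6, 149.6]
tool_rot: [[0.989, 0.15, -0.0], [0.15, -0.989, -0.0], [-0.0, 0.0, -1.0]]
ft_force: [-8.8, 2.8, 12.5]
finger_gap: 22.1
grip_force: 26.6
t 26.65 p [ 515.1 -229.6  149.6] a 0.1506 tilt [-0.0003 -0.0004] q7 [ 0.68 -1.16] gap 22.1 grip 26.6 f [-8.8  2.8 12.5]
```

```bash
python3 -m jog '{"dp":[[0,0,-0.003],[-0.005,0,-0.001],[-0.012,0,0.003],[-0.022,0,0.007],[-0.034,0,0.013],[-0.048,0,0.02],[-0.062,0,0.026],[-0.076,0,0.033],[-0.09,0,0.039],[-0.1,0,0.044]],"spin":[0,0,0,0,0,0,0,0,0,0],"fingers":[0.253,0.253,0.253,0.253,0.253,0.253,0.253,0.253,0.253,0.253]}' 30
python3 to.py
python3 - <<'E'
from workcell import manip
import cv2
cv2.imwrite("pics/m.png",manip.snapshot("scene")[:,:,::-1])
import numpy as np
a=cv2.imread("pics/l.png").astype(int);b=cv2.imread("pics/m.png").astype(int)
# does the tile's picture patch move?  phase correlation on tile region
f=lambda i:cv2.cvtColor(i[155:178,208:252].astype(np.uint8),6).astype(np.float32)
print(cv2.phaseCorrelate(f(a),f(b)),abs(a-b)[155:178,208:240].mean())
E
```

```text
time_s: 27.65
position: [465.1, -237.2, 126.2]
tool_rot: [[0.989, 0.15, -0.0], [0.15, -0.989, 0.0], [-0.0, -0.0, -1.0]]
ft_force: [0.2, -0.6, -2.1]
finger_gap: 21.9
grip_force: 24.5
t 27.65 p [ 465.1 -237.2  126.2] a 0.1504 tilt [-0.0004  0.0001] q7 [ 0.73 -1.1 ] gap 21.9 grip 24.5 f [ 0.2 -0.6 -2.1]
((0.4516398673688933, 0.18701291486384797), 0.9051599037868006) 0.6490036231884058
```

```bash
python3 -m jog '{"dp":[[-0.01,0,0.005],[-0.02,0,0.01],[-0.033,0,0.016],[-0.046,0,0.022],[-0.06,0,0.028],[-0.074,0,0.035],[-0.086,0,0.04],[-0.096,0,0.045],[-0.1,0,0.047],[-0.1,0,0.047]],"spin":[0,0,0,0,0,0,0,0,0,0],"fingers":[0.253,0.253,0.253,0.253,0.253,0.253,0.253,0.253,0.253,0.253]}' 30
python3 to.py
python3 - <<'E'
from geo import *
c=C["top"]
for u in [(327,272),(343,260),(356,273),(342,287),(296,258),(312,262),(300,287)]:
    d=np.array(c["R"]).T@np.linalg.solve(np.array(c["mtx"]),[*u,1]);o=-np.array(c["R"]).T@np.array(c["t"]);print(u,(o-d*o[2]/d[2]).round()[:2])
E
```

```text
time_s: 28.7
position: [416.3, -244.6, 103.0]
tool_rot: [[0.989, 0.15, -0.0], [0.15, -0.989, 0.0], [-0.0, -0.0, -1.0]]
ft_force: [0.2, -0.2, -2.6]
finger_gap: 22.1
grip_force: 24.5
t 28.7 p [ 416.3 -244.6  103. ] a 0.1505 tilt [-0.0001  0.    ] q7 [ 0.78 -1.03] gap 22.1 grip 24.5 f [ 0.2 -0.2 -2.6]
(327, 272) [ 344. -165.]
(343, 260) [ 380. -216.]
(356, 273) [ 339. -253.]
(342, 287) [ 298. -209.]
(296, 258) [389. -72.]
(312, 262) [ 376. -120.]
(300, 287) [301. -81.]
```

```bash
python3 to.py 395,-345,103,.15
python3 -m jog '{"dp":[[-0.005,0.02,0],[-0.015,0.05,0],[-0.03,0.085,0],[-0.045,0.12,0],[-0.06,0.155,0],[-0.07,0.18,0],[-0.071,0.19,0.01],[-0.071,0.19,0.03],[-0.071,0.19,0.05],[-0.071,0.19,0.068]],"spin":[0,0,0,0,0,0,0,0,0,0],"fingers":[0.253,0.253,0.253,0.253,0.253,0.253,0.253,0.253,0.253,0.253]}' 30
python3 to.py 395,-345,61.5,.15
```

```text
t 28.7 p [ 416.3 -244.6  103. ] a 0.1505 tilt [-0.0001  0.    ] q7 [ 0.78 -1.03] gap 22.1 grip 24.5 f [ 0.2 -0.2 -2.6]
395,-345,103,.15 dp [-0.0721, 0.1922, -0.0] spin 0.0003
time_s: 29.7
position: [395.7, -342.6, 67.6]
tool_rot: [[0.988, 0.151, -0.001], [0.151, -0.988, 0.001], [-0.001, -0.001, -1.0]]
ft_force: [-0.2, 1.2, -2.9]
finger_gap: 21.3
grip_force: 24.5
t 29.7 p [ 395.7 -342.6   67.6] a 0.1521 tilt [-0.0008  0.0011] q7 [ 0.88 -0.86] gap 21.3 grip 24.5 f [-0.2  1.2 -2.9]
395,-345,61.5,.15 dp [-0.002, 0.0046, 0.0123] spin 0.0013
```

Now lower until the heel touches, then swing forward along the arc (33 mm forward, about 6 mm down) with a light grip.

```bash
python3 -m jog '{"dp":[[0,0,0.004],[0,0,0.009],[0,0,0.013],[0.008,0,0.015],[0.017,0,0.016],[0.026,0,0.017],[0.036,0,0.018],[0.047,0,0.02],[0.058,0,0.022],[0.066,0,0.024]],"spin":[0,0,0,0,0,0,0,0,0,0],"fingers":[0.253,0.253,0.254,0.255,0.255,0.255,0.255,0.255,0.255,0.255]}' 20
python3 to.py
python3 - <<'E'
from workcell import manip
import cv2
cv2.imwrite("pics/n.png",manip.snapshot("scene")[:,:,::-1])
E
```

```text
time_s: 30.7
position: [428.8, -338.7, 56.7]
tool_rot: [[0.989, 0.15, -0.0], [0.15, -0.989, 0.0], [-0.0, -0.0, -1.0]]
ft_force: [-0.4, 0.5, 0.2]
finger_gap: 21.7
grip_force: 14.8
t 30.7 p [ 428.8 -338.7   56.7] a 0.151 tilt [-0.0001  0.0001] q7 [ 0.83 -0.92] gap 21.7 grip 14.8 f [-0.4  0.5  0.2]
```

```bash
python3 -m jog '{"dp":[[0,0,0],[0,0,0],[0,0,0],[0,0,0],[0,0,0],[0,0,0],[0,0,0],[0,0,0],[0,0,0],[0,0,0]],"spin":[0,0,0,0,0,0,0,0,0,0],"fingers":[0.257,0.259,0.262,0.27,0.29,0.32,0.4,0.6,0.8,1]}' 20
python3 -m jog '{"dp":[[0,0,0],[0,0,0],[0,0,0],[0,0,0],[0,0,0],[0,0,-0.03],[0,0,-0.08],[0,0,-0.14],[0,0,-0.2],[0,0,-0.26]],"spin":[0,0,0,0,0,0,0,0,0,0],"fingers":[1,1,1,1,1,1,1,1,1,1]}' 20
python3 to.py 250,-560,280,.15
```

```text
time_s: 31.75
position: [428.3, -338.8, 57.0]
tool_rot: [[0.989, 0.15, -0.0], [0.15, -0.989, -0.0], [-0.0, 0.0, -1.0]]
ft_force: [-1.0, -0.2, 0.8]
finger_gap: 76.2
grip_force: 0.0
time_s: 32.75
position: [428.3, -338.7, 189.5]
tool_rot: [[0.989, 0.15, 0.001], [0.15, -0.989, -0.001], [0.001, 0.001, -1.0]]
ft_force: [0.4, -0.5, -0.8]
finger_gap: 85.3
grip_force: 0.0
t 32.75 p [ 428.3 -338.7  189.5] a 0.151 tilt [ 0.0008 -0.0005] q7 [ 0.85 -0.87] gap 85.3 grip 0.0 f [ 0.4 -0.5 -0.8]
250,-560,280,.15 dp [-0.419, 0.3841, -0.181] spin 0.0006
```

Move the arm out of the top view, then measure tile and lifter by image code.

```bash
python3 -m jog '{"dp":[[0,0,-0.06],[-0.03,0.03,-0.1],[-0.08,0.08,-0.12],[-0.14,0.13,-0.12],[-0.2,0.19,-0.12],[-0.26,0.25,-0.12],[-0.32,0.3,-0.12],[-0.36,0.33,-0.12],[-0.38,0.35,-0.12],[-0.38,0.35,-0.12]],"spin":[0,0,0,0,0,0,0,0,0,0],"fingers":[1,1,1,1,1,1,1,1,1,1]}'
python3 - <<'E'
from tf import *
import cv2
s=manip.snapshot("scene")[:,:,::-1].copy();t=manip.snapshot("top")[:,:,::-1].copy()
cv2.imwrite("pics/s9.png",s);cv2.imwrite("pics/t9.png",t)
np.set_printoptions(suppress=True,precision=2)
# blue diamond of the tile in both pictures
for n,im in(("scene",s),("top",t)):
    h=cv2.cvtColor(im,cv2.COLOR_BGR2HSV);c=proj(n,(S+Rl@[0,0,17])[None])[0]
    m=cv2.inRange(h,(95,70,60),(125,255,230));b=np.zeros_like(m);cv2.circle(b,tuple(c.astype(int).tolist()),35,255,-1);m&=b
    y,x=np.nonzero(m);print(n,"pred seat centre",c,"blue n",len(x),"centroid",x.mean(),y.mean(),"bbox",x.min(),x.max(),y.min(),y.max())
# handle (orange) near expected lifter
o=np.array([428.3,-338.7,0.])
for n,im in(("scene",s),("top",t)):
    h=cv2.cvtColor(im,cv2.COLOR_BGR2HSV);m=cv2.inRange(h,(8,140,140),(16,255,255));c=proj(n,(o+[0,0,70])[None])[0]
    b=np.zeros_like(m);cv2.circle(b,tuple(c.astype(int).tolist()),30,255,-1);m&=b;y,x=np.nonzero(m)
    print(n,c,"handle top/base proj",proj(n,o+np.array([[0,0,110],[0,0,25]])),"orange",len(x),(x.min(),x.max(),y.min(),y.max()) if len(x) else None)
E
```

```text
time_s: 33.75
position: [265.5, -541.5, 247.6]
tool_rot: [[0.989, 0.148, -0.0], [0.148, -0.989, -0.001], [-0.0, 0.001, -1.0]]
ft_force: [0.4, 1.0, -0.7]
finger_gap: 85.6
grip_force: 0.0
scene pred seat centre [231.83 169.47] blue n 7 centroid 234.85714285714286 170.0 bbox 226 239 167 172
top pred seat centre [344.97 174.45] blue n 120 centroid 345.06666666666666 173.64166666666668 bbox 335 355 164 183
scene [261.81 156.47] handle top/base proj [[261.39 147.47]
 [262.28 166.34]] orange 169 (np.int64(241), np.int64(273), np.int64(146), np.int64(183))
top [386.85 241.38] handle top/base proj [[389.56 240.3 ]
 [383.96 242.54]] orange 140 (np.int64(356), np.int64(410), np.int64(224), np.int64(245))
```

```bash
python3 - <<'E'
from tf import *
import cv2
np.set_printoptions(suppress=True,precision=2)
a=cv2.imread("pics/scene0.png");b=cv2.imread("pics/s9.png");ta=cv2.imread("pics/top0.png");tb=cv2.imread("pics/t9.png")
box=lambda x0,x1,y,z0,z1:np.array([[x,s*y,z] for x in(x0,x1) for s in(-1,1) for z in(z0,z1)],float)
parts=[box(-30,98,28,0,3),box(20,24,28,3,27),box(-13,13,11,22,110)]
def sil(n,x,y,yaw,ph,shape):
    m=np.zeros(shape[:2],np.uint8)
    for P in parts:
        q=((P+[30,0,0])@Ry(ph).T-[30,0,0])@Rz(yaw).T+[x,y,0]
        cv2.fillConvexPoly(m,cv2.convexHull((proj(n,q)*8).round().astype(np.int32)),1,shift=3)
    return m
# brighter/orange change relative to the first picture (drops shadows)
def chg(a,b): return ((b.astype(int)-a).max(2)>25).astype(np.uint8)
D={"scene":chg(a,b),"top":chg(ta,tb)}
def iou(p,ns=("scene","top")):
    r=[]
    for n in ns:
        c=proj(n,np.array([[p[0]+30,p[1],40.]]))[0].astype(int);w=np.zeros((420,560),np.uint8);cv2.rectangle(w,(int(c[0])-33,int(c[1])-28),(int(c[0])+33,int(c[1])+28),1,-1)
        s=sil(n,*p,(420,560))&w;d=D[n]&w;r.append((s&d).sum()/max(1,(s|d).sum()))
    return np.array(r)
best=max(((iou((x,y,yw,ph)).sum(),x,y,yw,ph) for x in range(412,446,4) for y in range(-352,-324,4) for yw in(.05,.15,.25) for ph in(-.44,-.3,-.15,-.07,0)));print("best",best)
for ph in(-.44,-.2,-.1,-.05,0): print(ph,iou((*best[1:4],ph)))
# tile outline in top view
P=proj("top",(L)@Rl.T+S);print("pred tile corners",P)
g=cv2.inRange(cv2.cvtColor(tb,cv2.COLOR_BGR2HSV),(95,70,60),(125,255,230));y,x=np.nonzero(g);k=(x>330)&(x<360)&(y>160)&(y<188)
r=cv2.minAreaRect(np.c_[x[k],y[k]].astype(np.float32));print("diamond rect",r)
d=proj("top",np.array([[30.,0,17],[0,-30,17],[-30,0,17],[0,30,17]])@Rl.T+S);print("pred diamond dirs",np.degrees(np.arctan2(*(d[0]-d[1])[::-1])),np.degrees(np.arctan2(*(d[1]-d[2])[::-1])))
E
```

```text
best (np.float64(1.3965889078587397), 428, -336, 0.15, -0.15)
-0.44 [0.24 0.73]
-0.2 [0.5  0.88]
-0.1 [0.5  0.87]
-0.05 [0.49 0.86]
0 [0.47 0.84]
pred tile corners [[321.39 157.7 ]
 [363.27 150.38]
 [368.04 190.83]
 [327.07 198.  ]]
diamond rect ((345.0400390625, 173.780029296875), (14.600000381469727, 15.600000381469727), 36.869895935058594)
pred diamond dirs -144.44968249286998 -52.60730208960651
```

```bash
python3 - <<'E'
from tf import *
import cv2
np.set_printoptions(suppress=True,precision=1)
for nm,f,o,yaw in(("before","scene0",(454.2,2.6),.09),("now","s9",(428.3,-337.5),.15)):
    h=cv2.cvtColor(cv2.imread(f"pics/{f}.png"),cv2.COLOR_BGR2HSV)
    for lab,P,rng in(("blade",np.array([[98,28,3],[98,-28,3],[24,28,3],[24,-28,3]]),((0,0,120),(180,75,255))),("handle",np.array([[x,y,z] for x in(13,-13) for y in(11,-11) for z in(110,22)]),((5,165,120),(14,255,255)))):
        q=proj("scene",P@Rz(yaw).T+[*o,0]);lo=q.min(0).astype(int)-12;hi=q.max(0).astype(int)+13
        m=cv2.inRange(h[lo[1]:hi[1],lo[0]:hi[0]],*rng);n,l,st,ce=cv2.connectedComponentsWithStats(m);i=1+np.argmax(st[1:,4])
        print(nm,lab,"pred",q.min(0),q.max(0),"seen",st[i,:2]+lo,st[i,:2]+st[i,2:4]+lo-1,st[i,4])
E
```

```text
before blade pred [278.9 219.7] [306.6 237.2] seen [280 215] [318 237] 409
before handle pred [301.8 193.1] [312.3 219.9] seen [291 181] [315 218] 358
now blade pred [238.  170.5] [262.4 184.4] seen [225 162] [273 196] 1019
now handle pred [257.  145.2] [266.9 169.6] seen [258 146] [268 168] 165
```

```bash
python3 -c "
from workcell import manip
print(manip.sign_off())"
```

```text
the job is handed in; nothing more can be done
None
```

I handed the job in at about 34 s. The sign-off returned no verdict. In the last images the tile is within about 2 mm of the seat and square on the leaf. The lifter stands upright on the board, clear of the riser.

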